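Start and screw down the jar lid

TASK

Put the black screw lid that lies on the bench back on the open jar of brass screws in the caddy: set it level on the mouth, turn it gently backward (counter-clockwise from above) until its thread drops in, then screw it clockwise until it is fully home. Do not force it or let it go on crooked, let go of it at the end, and leave everything else where it is.

Things in the scene. Friction and masses are not known exactly. Their poses are not given: they have to be found in the camera images.
- lid_center (a point): centre, half-way up, of the loose black plastic jar lid: round, 60 mm across, 20 mm high, about 60 g, lying open side down. Closed top 4 mm thick, skirt inside 54 mm wide and 16 mm deep, with 4 hidden inward lugs (5 mm wide, 3 mm high, 4 mm deep) evenly spaced at the skirt's bottom edge. z up through its top; x and y are not marked on it.
- mouth (a point): centre of the open jar's rim (z up, along the jar's axis). Neck 44 mm across, 52 over its threads, lip tapered over the top 3 mm. 4 short right-hand threads begin 6 mm below the rim, each with a 20 degree entry before it and a full-height stop rib after it; one falls 4.4 mm in 65 degrees. Where they start is not told. The lid's centre is 6 mm below this point when the lid is home.
- jar: the open jar, standing fast in one of the caddy's 3 pockets: clear square body 78 mm wide, 123 mm high to the rim, brass screws inside; origin under its middle. The lid's lugs first ride on the threads or ribs, its centre 0 to 4 mm above the rim; they cannot pass a rib clockwise. At an entry they drop: centre 3 mm below the rim. Then about 50 to 70 degrees clockwise bring it home, where it stops turning.
- lid: the same lid; origin in the middle of its underside (the open side), z up through its closed top. A light touch is enough: it turns freely (under 0.2 N m) with 3 to 5 N pressed on it, and the thread is spoilt if lid and jar bear on each other with more than 60 N before it is home or 150 N once home (about 1 and 3 N m of turning).
- caddy: plywood jar caddy fixed to the bench, 100 mm deep, 365 mm long (y), 48 mm high, origin under its middle. 3 square pockets 115 mm apart along its y; the other two hold jars like the open one that are closed with the same lid, tops 137 mm over the bench.
- wax_tin_center (a point): centre of a round metal tin of wax, 71 mm across, 36 mm high, loose on the bench
- tape_measure_center (a point): centre of a tape measure in its case, 66 x 38 x 60 mm, loose on the bench
- glue_bottle_center (a point): middle of a glue bottle with a spout, 62 mm across, 192 mm tall, standing loose at the left
- mallet: wooden mallet lying loose, head 140 x 75 x 62 mm with a 200 mm handle; origin under the middle of the head
- block_plane: metal block plane, 160 x 45 x 55 mm, loose at the right; origin under its middle
- screwdriver: screwdriver lying loose at the right, about 200 mm long, handle to its -x; origin under its middle
- brass_hasp: small brass hasp lying flat and loose on the bench near the caddy's front, 65 x 22 mm; origin under its middle

How it is judged (in metres and radians):
On the way:
1. the lid has dropped level into the thread starts (z of lid_center in the frame of mouth between -0.0045 and -0.0018 m and horizontal distance between lid_center and mouth below 0.003 m and angle between lid_center's own z axis and vertical below 0.06 rad), for 0.1 s.
At the end, for the whole second after the job is handed in: The lid is screwed fully home on the open jar (its centre within 0.8 mm of the 6 mm below the rim where it seats, within 2 mm of the jar's axis, level within 0.03 rad), at rest and released (z of lid_center in the frame of mouth below -0.0052 m and horizontal distance between lid_center and mouth below 0.002 m and angle between lid_center's own z axis and vertical below 0.03 rad and linear speed of lid below 0.01 m/s); the robot touches nothing.
It fails at once if the lid is forced on the thread: more than 60 N between lid and jar while it is not yet home (its centre less than 5 mm below the rim) (contact force between lid and jar above 60 N and z of lid_center in the frame of mouth above -0.005 m).
It fails at once if the lid is overtightened: more than 150 N between lid and jar (contact force between lid and jar above 150 N).
It fails at once if the lid goes on crooked: tilted more than 0.12 rad with its centre below the rim and within 10 mm of the axis (z of lid_center in the frame of mouth below 0 m and horizontal distance between lid_center and mouth below 0.01 m and angle between lid_center's own z axis and vertical above 0.12 rad).
It fails at once if another thing on the bench is moved more than 25 mm (distance of any of wax_tin_center, tape_measure_center, glue_bottle_center, mallet, block_plane, screwdriver, brass_hasp from where it was at the start of the episode above 0.025 m).
It also fails if it takes over 72 s, if anything falls off the work surface, if the arm or the gripper's body presses on something with over 40 N, if the wrist force passes 120 N, or if a joint passes its speed limit or range.

ROBOT

A 7-joint arm with a two-finger parallel gripper is mounted at the origin on the work surface. World frame = base frame: x ahead of the robot, y to its left, z up, the work surface at z = 0. Lengths are in mm, angles in rad, forces in N, time in s.
With the tool pointing down it reaches from about 400 to 900 mm from the base axis. Payload 5.5 kg.
Tool frame: the origin (TCP) lies at the very end of the fingers, on their centre line; the grasp point (between the pads) lies 19 mm behind it; x points along the fingers, y is the direction in which the jaws open and shut, and the axes are right-handed (so a half turn about x gives the same grasp; the last joint's range is limited). The gripper opens to 92 mm and grips with 3 to 60 N. Pads are 19 mm wide; open, the fingers measure 130 mm over their backs; the gripper's body (75 mm by 190 mm) begins 47 mm behind the grasp point.
Start: joints at [-1.031, 0.501, -0.427, 1.55, 0.221, 1.138, -0.21], TCP at [177.593, 625.268, 226.729] pointing down, gripper open.
Joint ranges: [-2.88, 2.88], [-0.31, 2.03], [-1.54, 1.56], [0.2, 2.42], [-1.41, 4.55], [0.19, 2.02], [-2.57, 2.57]. Speed limits (rad/s): [2.57, 2.57, 3.14, 3.14, 3.14, 3.14, 3.14].

INTERFACE

Orientations are given as a 3x3 rotation matrix whose columns are the frame's x, y, z axes.
In Python, from plant import manip, cams gives the robot as it stands.
- The arm moves only by the shell command python3 -m pendant 'ROWS' [FORCE]. ROWS is JSON, a list of rows, each a list of 7 numbers: the turn, a rotation vector about the tool's x, y, z in rad, then the shift along the tool's x, y, z in m, then the finger opening in m, from 0 to 0.0918. In form: [[rx, ry, rz, dx, dy, dz, gripper], ...]. A call has exactly 5 rows; each row is the pose to reach, as a shift and turn from the pose measured when the call began, along the tool's axes at that moment; what a row does not reach only later rows make up. A row lasts 1/10 s, in which the tool goes at most 50 mm and 8.59 degrees, less where a joint would pass 70% of its speed; a pose out of reach is approached as far as the arm can. A call with a gripper value outside its range is refused whole. The fingers move at their own pace and stop on an object; FORCE is the grip in N (left out, the last holds). Time passes only in rows, so rows that repeat a pose let the fingers close, or fill a call up. It gives the time, the measured TCP pose, the force and the opening at its end, in the units of the state.
- manip.get_state(): the state, without advancing time (a new reading comes with each control period).
- cams.read_camera(name): name is "scene" or "top" or "wrist"; returns the picture (420x560x3 uint8, red, green, blue); there is no depth.
- cams.calibration(name): a dict with "fx", "fy", "cx", "cy" (pixels), "rvec" (rotation vector, rad) and "tvec" (3), from world to camera coordinates, as OpenCV has them. Camera axes: x right, y down, z forward; pixel columns grow to the right and rows downward; lengths in mm; the calibration is good to about 2 mm. The wrist camera is an equidistant fisheye: a pixel r from the principal point sees the ray r / f radians off the axis. A picture is of the moment at which its call begins: read the wrist's pose just before it. calibration takes no time and is no camera call; for the wrist camera it gives the pose at the moment of the call.
- manip.close_job(): hands the job in, once; it reports no verdict.
The state is a dict: "time_s": time; "joint_positions": joint angles; "joint_velocities": joint speeds; "joint_torque": joint torques, N m; "position": TCP position; "tool_rot": TCP orientation; "force": force on the tool from outside, world axes, zero at the start; "torque": the same for the moment, N m; "gripper_width": finger opening in mm.
Only numpy, scipy, OpenCV 4.12 (cv2) and the standard library are available. Lean on these libraries where they do the work, as an engineer would, in place of code of your own. Each camera call takes 0.05 s, during which the arm holds its last target. There are 200 camera calls.

## Working session

There is one attempt and no reset: what is moved stays moved. The work goes in short steps, Python scripts to look and compute and a shell command to move; the robot and the scene stay as the last step left them, time stands still between calls to the robot, and variables do not carry over. Pictures are saved under pics/ and viewed, about 8 in all and at most 12, crops included, and the job is handed in when it is done.

```bash
ls; mkdir -p pics
python3 - <<'E'
from plant import manip, cams
import cv2, numpy as np
s=manip.get_state(); print({k:np.round(v,3).tolist() for k,v in s.items()})
for n in ("scene","top"):
    c=cams.calibration(n); print(n,{k:np.round(v,4).tolist() for k,v in c.items()})
    cv2.imwrite(f"pics/{n}0.png",cams.read_camera(n)[:,:,::-1])
E
```

```text
pics
{'time_s': 0.0, 'joint_positions': [-1.031, 0.502, -0.427, 1.551, 0.221, 1.138, -0.21], 'joint_velocities': [0.002, -0.0, -0.001, 0.001, 0.0, 0.0, -0.002], 'joint_torque': [-0.0, -56.659, -5.816, -27.912, -0.069, 0.031, 0.0], 'position': [177.472, 624.583, 225.682], 'tool_rot': [[-0.001, 0.273, 0.962], [-0.002, 0.962, -0.273], [-1.0, -0.002, -0.0]], 'force': [-0.071, -0.133, 0.563], 'torque': [-0.027, 0.007, 0.015], 'gripper_width': 92.085}
scene {'fx': 416.6947, 'fy': 416.6947, 'cx': 284.974, 'cy': 203.9583, 'rvec': [2.1194, 1.4631, -0.4622], 'tvec': [-191.5956, -332.9113, 1454.2167]}
top {'fx': 515.84, 'fy': 515.84, 'cx': 282.869, 'cy': 200.7461, 'rvec': [2.0902, -2.1437, 0.2239], 'tvec': [9.2102, 549.7211, 1279.7348]}
```

View pics/top0.png

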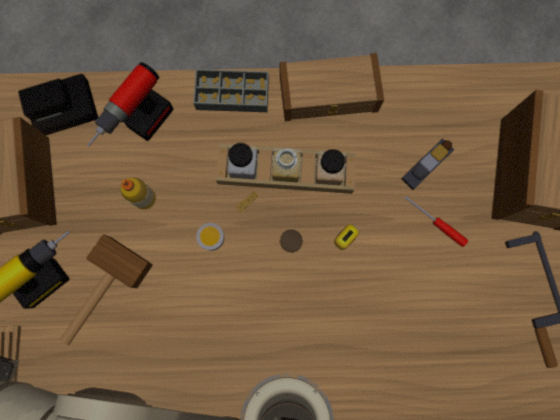

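View pics/scene0.png

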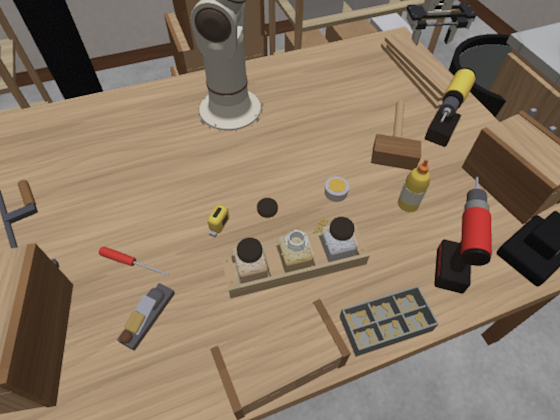

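```bash
python3 - <<'E'
import cv2, numpy as np
a=cv2.imread("pics/top0.png")[140:260,220:360]; b=cv2.imread("pics/scene0.png")[190:290,225:365]
a=cv2.resize(a,None,fx=4,fy=4,interpolation=cv2.INTER_CUBIC);b=cv2.resize(b,None,fx=4,fy=4,interpolation=cv2.INTER_CUBIC)
cv2.imwrite("pics/c.png",a[:, :]); cv2.imwrite("pics/d.png",b)
E
cat > h.py <<'E'
import cv2, numpy as np
from plant import manip, cams
def onz(cal,px,z):
    R,_=cv2.Rodrigues(np.array(cal["rvec"],float)); t=np.array(cal["tvec"],float).ravel()
    K=np.array([[cal["fx"],0,cal["cx"]],[0,cal["fy"],cal["cy"]],[0,0,1]])
    d=R.T@np.linalg.solve(K,[px[0],px[1],1]); o=-R.T@t
    return (o+d*(z-o[2])/d[2]).round(1)
def fish(cal,px,z):
    R,_=cv2.Rodrigues(np.array(cal["rvec"],float)); t=np.array(cal["tvec"],float).ravel()
    u=np.array([(px[0]-cal["cx"])/cal["fx"],(px[1]-cal["cy"])/cal["fy"]]); r=np.linalg.norm(u)
    d=R.T@np.array([*(u/r*np.sin(r)),np.cos(r)]); o=-R.T@t
    return (o+d*(z-o[2])/d[2]).round(1)
def proj(cal,p,fisheye=True):
    R,_=cv2.Rodrigues(np.array(cal["rvec"],float)); q=R@np.array(p,float)+np.array(cal["tvec"],float).ravel()
    n=np.hypot(q[0],q[1]); r=np.arctan2(n,q[2]) if fisheye else n/q[2]
    return np.round([cal["cx"]+cal["fx"]*r*q[0]/n, cal["cy"]+cal["fy"]*r*q[1]/n],1)
def st():
    s=manip.get_state(); print(round(s["time_s"],2),np.round(s["position"],1),np.round(s["tool_rot"],4).tolist(),"F",np.round(s["force"],1),"T",np.round(s["torque"],2),"w",round(s["gripper_width"],1)); return s
def delta(target,R=None):
    "shift (tool axes, m) and rotvec to reach world target mm / rotation R"
    s=manip.get_state(); A=np.array(s["tool_rot"])
    d=A.T@(np.array(target)-np.array(s["position"]))/1000
    rv=cv2.Rodrigues(A.T@np.array(R,float))[0].ravel() if R is not None else 0
    print("rot",np.round(rv,4),"shift",np.round(d,4))
E
python3 - <<'E'
from h import *
c=cams.calibration("top"); s=cams.calibration("scene")
print("lid",onz(c,(291,240.5),20),onz(s,(267,207),20))
print("mouth",onz(c,(286,158),133),onz(s,(296,240),133))
print("L",onz(c,(240,154),137),"R",onz(c,(332.5,161),137),onz(s,(341,228),137),onz(s,(249,250),137))
E
```

```text
lid [450.4 -23.6  20. ] [457.7 -25.5  20. ]
mouth [642.  -14.5 133. ] [650.  -18.3 133. ]
L [653.9  99.2 137. ] R [ 630.3 -129.   137. ] [659.   94.8 137. ] [ 639.  -131.4  137. ]
```

View pics/c.png

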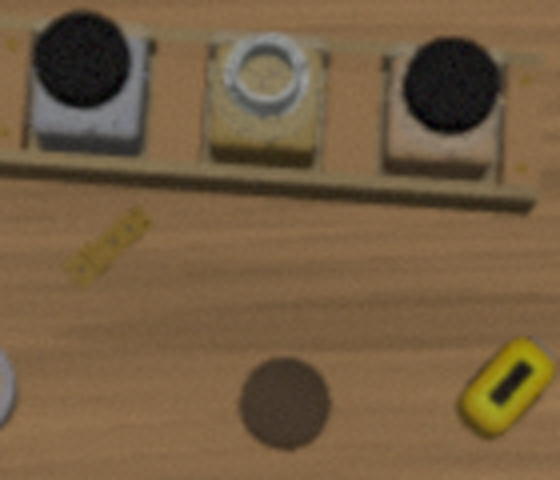

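Run:
```python
from h import *
c=cams.calibration("top")
print("lid",onz(c,(291.1,240.6),20)); print("mouth",onz(c,(286.4,158.0),133)); print(onz(c,(240.4,154.6),137),onz(c,(332.9,161.1),137))
th=0
delta([450,-24,230],np.array([[0,0,1],[0,1,0],[-1,0,0]]))
```

```text
lid [450.1 -23.8  20. ]
mouth [641.9 -15.5 133. ]
[652.3  98.2 137. ] [ 630. -130.  137.]
rot [-0.2767 -0.0003  0.0017] shift [-0.0033 -0.5495  0.4393]
```

```bash
python3 -m pendant '[[0,0,0,-0.003,-0.039,0.031,0.0918],[0,0,0,-0.003,-0.078,0.062,0.0918],[0,0,0,-0.003,-0.117,0.093,0.0918],[0,0,0,-0.003,-0.156,0.124,0.0918],[0,0,0,-0.003,-0.195,0.155,0.0918]]'
python3 -m pendant '[[0,0,0,0,-0.039,0.031,0.0918],[0,0,0,0,-0.078,0.062,0.0918],[0,0,0,0,-0.117,0.093,0.0918],[0,0,0,0,-0.156,0.124,0.0918],[0,0,0,0,-0.195,0.155,0.0918]]'
python3 - <<'E'
from h import *
s=st(); print(np.round(s["joint_positions"],2))
delta([450,-24,230],np.array([[0,0,1],[0,1,0],[-1,0,0]]))
E
```

```text
time_s: 0.6
position: [273.7, 392.5, 228.7]
tool_rot: [[-0.001, 0.273, 0.962], [-0.002, 0.962, -0.273], [-1.0, -0.002, -0.0]]
force: [0.9, 0.4, 0.2]
gripper_width: 91.7
time_s: 1.1
position: [369.2, 161.7, 229.2]
tool_rot: [[-0.0, 0.273, 0.962], [-0.002, 0.962, -0.273], [-1.0, -0.002, 0.0]]
force: [0.7, -0.4, 0.9]
gripper_width: 91.8
1.1 [369.2 161.7 229.2] [[-0.0004, 0.2732, 0.962], [-0.0021, 0.962, -0.2732], [-1.0, -0.0021, 0.0002]] F [ 0.7 -0.4  0.9] T [ 0.04 -0.08 -0.01] w 91.8
[-0.31  0.02 -0.17  2.13  0.01  0.99  0.81]
rot [-2.767e-01 -1.000e-04  2.100e-03] shift [-0.0004 -0.1566  0.1285]
```

```bash
python3 -m pendant '[[0.14,0,0.001,0,-0.035,0.029,0.0918],[0.28,0,0.001,0,-0.07,0.058,0.0918],[0.42,0,0.002,0,-0.11,0.09,0.0918],[0.56,0,0.002,0,-0.157,0.1285,0.0918],[0.7,0,0.002,0,-0.157,0.1285,0.0918]]'
python3 -m pendant '[[0.1,0,0,0,0,0,0.0918],[0.1,0,0,0,0,0,0.0918],[0.1,0,0,0,0,0,0.0918],[0.1,0,0,0,0,0,0.0918],[0.1,0,0,0,0,0,0.0918]]'
python3 - <<'E'
from h import *
s=st(); print(np.round(s["joint_positions"],2))
c=cams.calibration("wrist"); print({k:np.round(v,3).tolist() for k,v in c.items()})
cv2.imwrite("pics/w1.png",cams.read_camera("wrist")[:,:,::-1])
print(proj(c,[450,-24,20]),proj(c,[642,-15.5,133]))
E
```

```text
time_s: 1.6
position: [451.1, -30.3, 229.6]
tool_rot: [[0.002, 0.836, 0.549], [-0.003, 0.549, -0.836], [-1.0, 0.0, 0.003]]
force: [0.0, -0.2, 0.3]
gripper_width: 91.7
time_s: 2.1
position: [451.0, -29.6, 229.6]
tool_rot: [[0.002, 0.885, 0.465], [-0.003, 0.465, -0.885], [-1.0, 0.0, 0.003]]
force: [0.1, 0.6, 0.3]
gripper_width: 91.8
2.1 [451.  -29.6 229.6] [[0.0017, 0.8853, 0.465], [-0.0025, 0.465, -0.8853], [-1.0, 0.0003, 0.003]] F [0.1 0.6 0.3] T [-0.09 -0.02 -0.04] w 91.8
[-0.08  0.11  0.09  2.04 -0.01  0.99  0.5 ]
{'fx': 325.192, 'fy': 325.192, 'cx': 285.903, 'cy': 210.519, 'rvec': [-2.761, -0.682, -0.106], 'tvec': [-385.033, -264.215, 321.922]}
[287.7 177.2] [460.9 283.8]
```

View pics/w1.png

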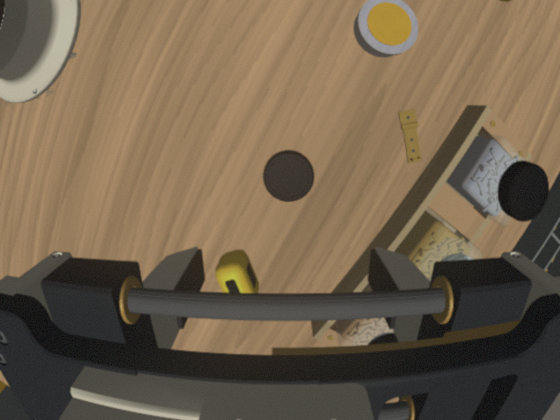

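Run:
```python
from h import *
c=cams.calibration("wrist"); p=fish(c,(288.8,175.8),20); print(p)
im=cv2.cvtColor(cv2.imread("pics/w1.png"),cv2.COLOR_BGR2GRAY)
m=(im[130:225,240:340]<70).astype(np.uint8); n,l,s,ce=cv2.connectedComponentsWithStats(m)
i=1+np.argmax(s[1:,4]); print(s[i],ce[i]+[240,130]); q=fish(c,ce[i]+[240,130],19); print(q)
A=np.array(manip.get_state()["tool_rot"]);a=np.arctan2(A[0,1],A[1,1])
R=np.array([[0,np.sin(a),np.cos(a)],[0,np.cos(a),-np.sin(a)],[-1,0,0]])
delta([450.5,-24.3,30],R); delta([450.5,-24.3,4],R)
```

```text
[450.4 -22.1  20. ]
[  24   21   50   50 1971] [288.26737697 175.52511416]
[449.8 -22.2  19. ]
rot [-0.      0.0031 -0.0004] shift [ 0.1996  0.002  -0.0057]
rot [-0.      0.0031 -0.0004] shift [ 0.2256  0.002  -0.0057]
```

```bash
python3 -m pendant '[[0,0.003,0,0.045,0.0023,-0.0066,0.0918],[0,0.003,0,0.09,0.0023,-0.0066,0.0918],[0,0.003,0,0.135,0.0023,-0.0066,0.0918],[0,0.003,0,0.18,0.0023,-0.0066,0.0918],[0,0.003,0,0.2,0.0023,-0.0066,0.0918]]'
python3 -m pendant '[[0,0,0,0.005,0,0,0.0918],[0,0,0,0.01,0,0,0.0918],[0,0,0,0.015,0,0,0.0918],[0,0,0,0.02,0,0,0.0918],[0,0,0,0.023,0,0,0.0918]]'
python3 - <<'E'
from h import *
st()
cv2.imwrite("pics/w2.png",cams.read_camera("wrist")[:,:,::-1])
E
```

```text
time_s: 2.65
position: [447.8, -22.8, 26.4]
tool_rot: [[-0.004, 0.885, 0.466], [0.0, 0.466, -0.885], [-1.0, -0.004, -0.002]]
force: [-0.7, -0.9, 0.4]
gripper_width: 91.7
time_s: 3.15
position: [448.5, -22.8, 3.9]
tool_rot: [[-0.003, 0.885, 0.466], [0.0, 0.466, -0.885], [-1.0, -0.002, -0.002]]
force: [0.7, -0.4, -1.0]
gripper_width: 91.7
3.15 [448.5 -22.8   3.9] [[-0.0028, 0.8847, 0.4662], [0.0002, 0.4662, -0.8847], [-1.0, -0.0024, -0.0015]] F [ 0.7 -0.4 -1. ] T [-0.14  0.02  0.01] w 91.7
```

View pics/w2.png

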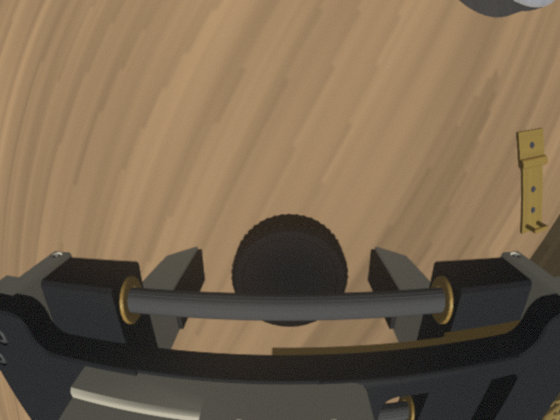

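Run:
```python
from h import *
c=cams.calibration("wrist"); print(fish(c,(290,269.5),20), proj(c,[448.5,-22.8,20]))
s=manip.get_state();p=np.array(s["position"]);A=np.array(s["tool_rot"])
# lid edge points: left (232,271) right (348,271) at z~10-20, top (290,215)
for px in((232,271),(348,271),(290,214),(290,326)): 
    q=fish(c,px,17); print(q, (A.T@(q-p)).round(1))
```

```text
[446.5 -16.5  20. ] [287.5 281.1]
[422.1 -32.5  17. ] [-13.4 -27.5  -3.6]
[473.7  -5.3  17. ] [-13.6  30.8  -3.6]
[433.6   7.7  17. ] [-13.4   1.4 -33.8]
[464.  -49.1  17. ] [-13.6   1.8  30.7]
```

```bash
cat > fit.py <<'E'
from h import *
from scipy.optimize import minimize
def fitlid(c,fn,x0,zt,zb,box,r=30,thr=65):
    im=cv2.imread(fn).max(2); y0,y1,x0_,x1=box
    obs=(im<thr).astype(np.uint8)[y0:y1,x0_:x1]
    t=np.linspace(0,2*np.pi,60)
    def cost(v):
        P=[proj(c,[v[0]+r*np.cos(a),v[1]+r*np.sin(a),z]) for z in(zt,zb) for a in t]
        h=cv2.convexHull(np.array(P,np.float32))
        m=np.zeros(im.shape,np.uint8); cv2.fillPoly(m,[(h*16).round().astype(np.int32)],1,shift=4)
        return float((m[y0:y1,x0_:x1]!=obs).sum())
    s=minimize(cost,x0,method="Nelder-Mead",options=dict(initial_simplex=[[x0[0]+3,x0[1]],[x0[0]-2,x0[1]+3],[x0[0]-2,x0[1]-3]],xatol=.05))
    return s.x,s.fun,cost(x0)
E
python3 - <<'E'
from fit import *
c=cams.calibration("wrist")
im=cv2.imread("pics/w2.png").max(2);print(im[240,180:400:10],im[205:290:6,290])
for thr in(50,65,80): 
    x,f,f0=fitlid(c,"pics/w2.png",[447,-19],20,0,(200,288,212,365),thr=thr);s=manip.get_state();print(x,f,f0,np.array(s["tool_rot"]).T@(np.array([*x,4])-s["position"]))
E
```

```text
[168 171 157 161 157 162 137  50  52  47  49  46  48  49  52  41 161 157
 156 159 141 143] [165 162  44  50  45  50  46  48  37  41  38  39  37  40  39]
[450.20531297 -24.71225619] 705.0 2161.0 [-0.49844674  0.99557877  2.66990591]
[450.21493912 -24.42411041] 202.0 1578.0 [-0.49842082  1.13842185  2.41947327]
[450.07703308 -24.15020229] 172.0 1508.0 [-0.49786323  1.144108    2.11286098]
```

```bash
python3 -m pendant '[[0,0,0,0.0005,0.001,0.002,0.0918],[0,0,0,0.001,0.001,0.002,0.0918],[0,0,0,0.001,0.001,0.002,0.055],[0,0,0,0.001,0.001,0.002,0.055],[0,0,0,0.001,0.001,0.002,0.055]]' 25
python3 -m pendant '[[0,0,0,0,0,0,0.055],[0,0,0,0,0,0,0.055],[0,0,0,0,0,0,0.055],[0,0,0,0,0,0,0.055],[0,0,0,0,0,0,0.055]]'
python3 - <<'E'
from h import *
st()
E
```

```text
time_s: 3.7
position: [450.0, -24.1, 2.6]
tool_rot: [[-0.003, 0.885, 0.466], [0.0, 0.466, -0.885], [-1.0, -0.003, -0.002]]
force: [-0.3, -0.2, 0.5]
gripper_width: 72.0
time_s: 4.2
position: [450.0, -24.1, 2.6]
tool_rot: [[-0.003, 0.885, 0.466], [0.0, 0.466, -0.885], [-1.0, -0.003, -0.002]]
force: [0.5, 1.0, 1.6]
gripper_width: 59.4
4.2 [450.  -24.1   2.6] [[-0.0034, 0.8847, 0.4661], [0.0003, 0.4661, -0.8847], [-1.0, -0.0029, -0.0018]] F [0.5 1.  1.6] T [-0.01  0.01  0.  ] w 59.4
```

```bash
python3 -m pendant '[[0,0,0,-0.01,0,0,0.055],[0,0,0,-0.03,0,0,0.055],[0,0,0,-0.07,0,0,0.055],[0,0,0,-0.12,0,0,0.055],[0,0,0,-0.17,0,0,0.055]]'
python3 - <<'E'
from h import *
st(); delta([642,-15.5,172],[[-0.003,.885,.466],[0,.466,-.885],[-1,-.003,-.002]])
E
```

```text
time_s: 4.7
position: [449.6, -24.2, 174.6]
tool_rot: [[-0.004, 0.885, 0.466], [0.0, 0.466, -0.885], [-1.0, -0.004, -0.002]]
force: [1.2, 0.3, -0.6]
gripper_width: 60.0
4.7 [449.6 -24.2 174.6] [[-0.0045, 0.8848, 0.466], [0.0001, 0.466, -0.8848], [-1.0, -0.0039, -0.0022]] F [ 1.2  0.3 -0.6] T [-0.06 -0.11  0.01] w 60.0
rot [ 0.0001 -0.0005  0.0011] shift [0.0018 0.1743 0.0819]
```

Run:
```python
from h import *
delta([677,-82,195])
```

```text
rot 0 shift [-0.0214  0.1742  0.157 ]
```

```bash
python3 -m pendant '[[0,0,0.001,-0.02,0.03,0.027,0.055],[0,0,0.001,-0.021,0.064,0.058,0.055],[0,0,0.001,-0.021,0.098,0.088,0.055],[0,0,0.001,-0.021,0.132,0.119,0.055],[0,0,0.001,-0.021,0.165,0.149,0.055]]'
python3 -m pendant '[[0,0,0,0,0.005,0.004,0.055],[0,0,0,0,0.009,0.008,0.055],[0,0,0,0,0.009,0.008,0.055],[0,0,0,0,0.009,0.008,0.055],[0,0,0,0,0.009,0.008,0.055]]'
python3 - <<'E'
from h import *
s=st(); print(np.round(s["joint_positions"],2))
c=cams.calibration("wrist")
im=cams.read_camera("wrist")[:,:,::-1]; cv2.imwrite("pics/w3.png",im)
print(proj(c,[642,-15.5,133]),proj(c,[652.3,98.2,137]))
E
```

```text
time_s: 5.2
position: [666.5, -79.6, 195.5]
tool_rot: [[-0.003, 0.885, 0.466], [0.001, 0.466, -0.885], [-1.0, -0.003, -0.002]]
force: [2.0, -0.4, -0.3]
gripper_width: 59.7
time_s: 5.7
position: [677.2, -82.0, 196.0]
tool_rot: [[-0.003, 0.885, 0.466], [0.001, 0.466, -0.885], [-1.0, -0.003, -0.002]]
force: [-0.0, -0.2, -1.0]
gripper_width: 59.6
5.7 [677.2 -82.  196. ] [[-0.0034, 0.8845, 0.4665], [0.0009, 0.4665, -0.8845], [-1.0, -0.0025, -0.0024]] F [-0.  -0.2 -1. ] T [-0.04 -0.02 -0.04] w 59.6
[ 0.    0.55  0.12  1.5  -0.07  1.09  0.62]
[286.7 120. ] [377.9 -11. ]
```

View pics/w3.png

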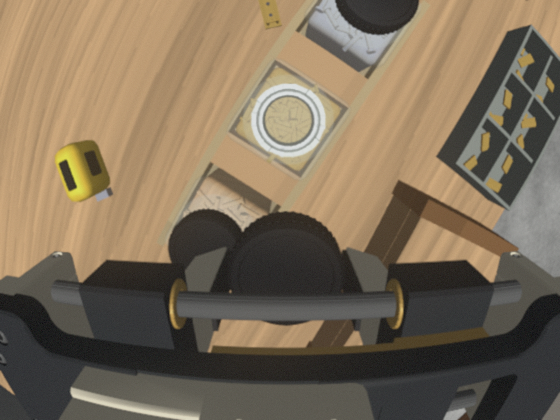

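Run:
```python
from fit import *
c=cams.calibration("wrist"); s=manip.get_state()
x,f,f0=fitlid(c,"pics/w3.png",[676.5,-81.5],213.4,193.4,(205,288,250,325),thr=65)
print("lid",x,f,f0,(np.array(s["tool_rot"]).T@(np.array([*x,196])-s["position"])).round(2))
im=cv2.imread("pics/w3.png"); cr=cv2.resize(im[70:170,235:340],None,fx=5,fy=5,interpolation=cv2.INTER_CUBIC)
t=np.linspace(0,2*np.pi,80)
for r,z,col in((22,133,(0,0,255)),(26,125,(0,255,0))):
    P=np.array([proj(c,[642+r*np.cos(a),-15.5+r*np.sin(a),z]) for a in t])
    cv2.polylines(cr,[((P-[235,70]+.5)*5).round().astype(np.int32)],True,col,1)
cv2.imwrite("pics/w3c.png",cr)
```

```text
lid [677.03480852 -82.94634902] 27.0 227.0 [ 0.05 -0.77  0.65]
```

View pics/w3c.png

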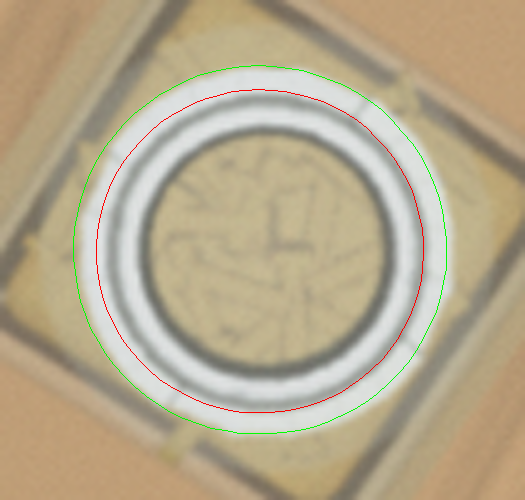

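Run:
```python
from h import *
from scipy.optimize import least_squares
c=cams.calibration("wrist"); s=manip.get_state()
im=cv2.imread("pics/w3.png").astype(float); sat=im.max(2)-im.min(2)
lab=cv2.GaussianBlur(im,(0,0),.7)
w=lab[:,:,0]  # blue: white ring bright, wood/brass darker
A=np.array(s["tool_rot"])
def rad(cen,r,z,a): return proj(c,[cen[0]+r*np.cos(a),cen[1]+r*np.sin(a),z])
# radial edge search in world plane: for each angle find radius of strongest drop
def edges(cen,z,r0,r1,sign):
    out=[]
    rs=np.arange(r0,r1,.1)
    for a in np.linspace(0,2*np.pi,120,endpoint=False):
        P=np.array([rad(cen,r,z,a) for r in rs],np.float32)
        v=cv2.remap(w.astype(np.float32),P[:,:1],P[:,1:],cv2.INTER_LINEAR).ravel()
        g=sign*np.gradient(v); i=g.argmax(); out.append((cen[0]+rs[i]*np.cos(a),cen[1]+rs[i]*np.sin(a)))
    return np.array(out)
for nm,z,r0,r1,sg in(("threadOD",125,23.5,29,-1),("bore",133,13,18.5,1),("liptop",133,18,21,-1),("neck",130,19.5,24,1)):
    E=edges((642.6,-15.2),z,r0,r1,sg)
    f=lambda v:np.hypot(E[:,0]-v[0],E[:,1]-v[1])-v[2]
    q=least_squares(f,[642.6,-15.2,22],loss="soft_l1",f_scale=.3); print(nm,q.x.round(2),np.abs(f(q.x)).mean().round(2))
```

```text
threadOD [643.08 -15.35  26.06] 0.26
bore [643.06 -15.21  17.33] 0.18
liptop [643.1  -15.28  19.93] 0.16
neck [643.1  -15.33  22.  ] 0.15
```

Run:
```python
from h import *
delta([643,-15,195]); delta([643,-15,140])
```

```text
rot 0 shift [ 0.0012  0.0008 -0.0753]
rot 0 shift [ 0.0562  0.0009 -0.0752]
```

```bash
python3 -m pendant '[[0,0,0,0,0.001,-0.03,0.055],[0,0,0,0,0.001,-0.06,0.055],[0,0,0,0,0.001,-0.0752,0.055],[0,0,0,0.02,0.001,-0.0752,0.055],[0,0,0,0.035,0.001,-0.0752,0.055]]'
python3 -m pendant '[[0,0,0,0.003,0,0,0.055],[0,0,0,0.006,0,0,0.055],[0,0,0,0.01,0,0,0.055],[0,0,0,0.015,0,0,0.055],[0,0,0,0.018,0,0,0.055]]'
python3 - <<'E'
from h import *
s=st(); print(np.round(s["joint_positions"],2)); delta([643,-15,136],[[-0.003,.885,.466],[0,.466,-.885],[-1,-.003,-.002]])
E
```

```text
time_s: 6.25
position: [643.0, -14.5, 161.3]
tool_rot: [[-0.002, 0.884, 0.468], [0.001, 0.468, -0.884], [-1.0, -0.001, -0.002]]
force: [0.1, -0.5, -0.8]
gripper_width: 59.9
time_s: 6.75
position: [643.1, -14.8, 143.0]
tool_rot: [[-0.002, 0.884, 0.467], [0.001, 0.467, -0.884], [-1.0, -0.001, -0.001]]
force: [-0.1, -0.9, -0.4]
gripper_width: 59.6
6.75 [643.1 -14.8 143. ] [[-0.0019, 0.8841, 0.4673], [0.0006, 0.4673, -0.8841], [-1.0, -0.0014, -0.0015]] F [-0.1 -0.9 -0.4] T [-0.08 -0.03  0.01] w 59.6
[-0.09  0.54  0.1   1.65 -0.06  0.95  0.52]
rot [ 0.0015  0.0002 -0.0014] shift [ 0.007  -0.0002  0.0001]
```

```bash
python3 -m pendant '[[0,0,0,0.002,0,0,0.055],[0,0,0,0.004,0,0,0.055],[0,0,0,0.006,0,0,0.055],[0,0,0,0.007,0,0,0.055],[0,0,0,0.007,0,0,0.055]]'
python3 -m pendant '[[0,0,0,0.0005,0,0,0.055],[0,0,0,0.001,0,0,0.055],[0,0,0,0.0015,0,0,0.055],[0,0,0,0.002,0,0,0.055],[0,0,0,0.002,0,0,0.055]]'
python3 -m pendant '[[0,0,0,0.0004,0,0,0.055],[0,0,0,0.0008,0,0,0.055],[0,0,0,0.0012,0,0,0.055],[0,0,0,0.0015,0,0,0.055],[0,0,0,0.0015,0,0,0.055]]'
```

```text
time_s: 7.25
position: [643.0, -14.8, 135.9]
tool_rot: [[-0.002, 0.884, 0.467], [0.001, 0.467, -0.884], [-1.0, -0.002, -0.002]]
force: [-0.3, -0.1, 0.1]
gripper_width: 59.4
time_s: 7.75
position: [642.9, -14.7, 133.8]
tool_rot: [[-0.002, 0.884, 0.467], [0.001, 0.467, -0.884], [-1.0, -0.002, -0.002]]
force: [0.4, -0.6, -0.7]
gripper_width: 59.7
time_s: 8.25
position: [642.9, -14.8, 132.3]
tool_rot: [[-0.002, 0.884, 0.467], [0.001, 0.467, -0.884], [-1.0, -0.002, -0.002]]
force: [0.8, -0.3, -0.6]
gripper_width: 59.6
```

```bash
python3 -m pendant '[[0,0,0,0.0004,0,0,0.055],[0,0,0,0.0008,0,0,0.055],[0,0,0,0.0012,0,0,0.055],[0,0,0,0.0015,0,0,0.055],[0,0,0,0.0015,0,0,0.055]]'
python3 -m pendant '[[0,0,0,0.0004,0,0,0.055],[0,0,0,0.0008,0,0,0.055],[0,0,0,0.001,0,0,0.055],[0,0,0,0.001,0,0,0.055],[0,0,0,0.001,0,0,0.055]]'
```

```text
time_s: 8.75
position: [642.8, -14.8, 130.7]
tool_rot: [[-0.002, 0.884, 0.467], [0.001, 0.467, -0.884], [-1.0, -0.002, -0.002]]
force: [-0.2, 0.2, 0.3]
gripper_width: 59.5
time_s: 9.25
position: [642.9, -14.7, 129.8]
tool_rot: [[-0.002, 0.884, 0.467], [0.001, 0.467, -0.884], [-1.0, -0.002, -0.002]]
force: [-0.8, -0.4, 0.1]
gripper_width: 59.3
```

```bash
for i in 1; do :; done; python3 -m pendant '[[0,0,0,0.0004,0,0,0.055],[0,0,0,0.0008,0,0,0.055],[0,0,0,0.001,0,0,0.055],[0,0,0,0.001,0,0,0.055],[0,0,0,0.001,0,0,0.055]]'
python3 -m pendant '[[0,0,0,0.0004,0,0,0.055],[0,0,0,0.0008,0,0,0.055],[0,0,0,0.001,0,0,0.055],[0,0,0,0.001,0,0,0.055],[0,0,0,0.001,0,0,0.055]]'
```

```text
time_s: 9.75
position: [643.0, -14.8, 129.5]
tool_rot: [[-0.002, 0.884, 0.467], [0.001, 0.467, -0.884], [-1.0, -0.001, -0.002]]
force: [-2.0, -0.5, 5.1]
gripper_width: 60.3
time_s: 10.25
position: [643.0, -14.8, 129.5]
tool_rot: [[-0.002, 0.884, 0.467], [0.001, 0.467, -0.884], [-1.0, -0.001, -0.002]]
force: [-3.4, -0.3, 8.4]
gripper_width: 59.7
```

```bash
python3 -m pendant '[[-0.012,0,0,0.001,0,0,0.055],[-0.024,0,0,0.001,0,0,0.055],[-0.036,0,0,0.001,0,0,0.055],[-0.048,0,0,0.001,0,0,0.055],[-0.06,0,0,0.001,0,0,0.055]]' | egrep 'pos|force|rot'
python3 -m pendant '[[-0.012,0,0,0.001,0,0,0.055],[-0.024,0,0,0.001,0,0,0.055],[-0.036,0,0,0.001,0,0,0.055],[-0.048,0,0,0.001,0,0,0.055],[-0.06,0,0,0.001,0,0,0.055]]' | egrep 'pos|force|rot'
python3 -m pendant '[[-0.012,0,0,0.001,0,0,0.055],[-0.024,0,0,0.001,0,0,0.055],[-0.036,0,0,0.001,0,0,0.055],[-0.048,0,0,0.001,0,0,0.055],[-0.06,0,0,0.001,0,0,0.055]]' | egrep 'pos|force|rot'; python3 -c "from h import *;st()"
```

```text
position: [643.7, -14.8, 129.6]
tool_rot: [[-0.0, 0.855, 0.519], [0.001, 0.519, -0.855], [-1.0, 0.0, -0.001]]
force: [-2.6, 0.5, 7.7]
position: [644.4, -14.4, 129.8]
tool_rot: [[0.001, 0.822, 0.57], [0.002, 0.57, -0.822], [-1.0, 0.002, -0.0]]
force: [-1.7, 1.0, 8.0]
position: [644.6, -14.2, 129.8]
tool_rot: [[0.002, 0.786, 0.618], [0.002, 0.618, -0.786], [-1.0, 0.003, -0.0]]
force: [-2.9, -0.1, 8.2]
11.75 [644.6 -14.2 129.8] [[0.002, 0.7859, 0.6184], [0.0019, 0.6184, -0.7859], [-1.0, 0.0027, -0.0003]] F [-2.9 -0.1  8.2] T [-0.01  0.77 -0.12] w 59.7
```

```bash
cat >> h.py <<'E'
A0=np.array([[-0.0034,0.8847,0.4661],[0.0003,0.4661,-0.8847],[-1.0,-0.0029,-0.0018]])
def corr(xy=(643,-15)):
    s=st(); A=np.array(s["tool_rot"]); p=np.array(s["position"])
    n=A@A0.T@np.array([0,0,1.]); yaw=np.arctan2(A[0,2],-A[1,2])
    e=A.T@np.cross(n,[0,0,1]); sh=A.T@np.array([xy[0]-p[0],xy[1]-p[1],0])
    print("yaw",np.degrees(yaw).round(1),"tilt",n[:2].round(4),"rot to level",e.round(4),"shift mm",sh.round(2),"centre-z rel mouth",(p[2]+7.4-133).round(2),"j7",round(s["joint_positions"][6],2))
E
python3 -c "from h import *;corr()"
```

```text
11.75 [644.6 -14.2 129.8] [[0.002, 0.7859, 0.6184], [0.0019, 0.6184, -0.7859], [-1.0, 0.0027, -0.0003]] F [-2.9 -0.1  8.2] T [-0.01  0.77 -0.12] w 59.7
yaw 38.2 tilt [-0.0053 -0.0023] rot to level [ 0.      0.0015 -0.0056] shift mm [-0.   -1.69 -0.36] centre-z rel mouth 4.21 j7 0.68
```

```bash
python3 -m pendant '[[-0.012,0.001,-0.004,0.0006,-0.001,-0.0003,0.055],[-0.024,0.0015,-0.0056,0.0006,-0.0017,-0.0003,0.055],[-0.036,0.0015,-0.0056,0.0006,-0.0017,-0.0003,0.055],[-0.048,0.0015,-0.0056,0.0006,-0.0017,-0.0003,0.055],[-0.06,0.0015,-0.0056,0.0006,-0.0017,-0.0003,0.055]]' >/dev/null;  python3 -c "from h import *;corr()"
python3 -m pendant '[[-0.012,0,-0.001,0.0008,-0.0003,0,0.055],[-0.024,0,-0.001,0.0008,-0.0003,0,0.055],[-0.036,0,-0.001,0.0008,-0.0003,0,0.055],[-0.048,0,-0.001,0.0008,-0.0003,0,0.055],[-0.06,0,-0.001,0.0008,-0.0003,0,0.055]]' >/dev/null;  python3 -c "from h import *;corr()"
```

```text
12.25 [643.9 -14.6 129.8] [[-0.0016, 0.7468, 0.6651], [-0.0, 0.6651, -0.7468], [-1.0, -0.0012, -0.001]] F [-0.7  1.5  6.2] T [ 0.25  0.02 -0.14] w 59.9
yaw 41.7 tilt [-0.0018 -0.0005] rot to level [ 0.      0.0008 -0.0017] shift mm [ 0.   -0.9  -0.29] centre-z rel mouth 4.23 j7 0.73
12.75 [644.  -14.3 129.1] [[-0.0016, 0.7047, 0.7095], [-0.0002, 0.7095, -0.7047], [-1.0, -0.0012, -0.001]] F [1.3 1.2 3.3] T [ 0.45 -0.22 -0.03] w 59.7
yaw 45.2 tilt [-0.0017 -0.0006] rot to level [ 0.      0.0008 -0.0017] shift mm [ 0.   -1.21 -0.23] centre-z rel mouth 3.52 j7 0.78
```

```bash
python3 -m pendant '[[0,0.0008,-0.0017,0.0005,-0.0005,-0.0001,0.055],[0,0.0008,-0.0017,0.001,-0.001,-0.0002,0.055],[0,0.0008,-0.0017,0.0015,-0.001,-0.0002,0.055],[0,0.0008,-0.0017,0.002,-0.001,-0.0002,0.055],[0,0.0008,-0.0017,0.002,-0.001,-0.0002,0.055]]' >/dev/null;  python3 -c "from h import *;corr()"
```

```text
13.25 [643.4 -15.1 127.1] [[-0.0029, 0.7046, 0.7096], [-0.0011, 0.7096, -0.7046], [-1.0, -0.0028, -0.0013]] F [ 2.9 -0.1  1.6] T [ 0.02 -0.6   0.13] w 59.5
yaw 45.2 tilt [-0.0004  0.0003] rot to level [-0.      0.0005 -0.0001] shift mm [ 0.   -0.21 -0.34] centre-z rel mouth 1.46 j7 0.78
```

Dropping freely. Continue straight down.

```bash
python3 -m pendant '[[0,0,0,0.0005,0,0,0.055],[0,0,0,0.001,0,0,0.055],[0,0,0,0.0015,0,0,0.055],[0,0,0,0.002,0,0,0.055],[0,0,0,0.002,0,0,0.055]]' >/dev/null;  python3 -c "from h import *;corr()"
python3 -m pendant '[[0,0,0,0.0005,0,0,0.055],[0,0,0,0.001,0,0,0.055],[0,0,0,0.0015,0,0,0.055],[0,0,0,0.002,0,0,0.055],[0,0,0,0.002,0,0,0.055]]' >/dev/null;  python3 -c "from h import *;corr()"
```

```text
13.75 [642.5 -15.3 124.3] [[-0.0048, 0.7049, 0.7093], [-0.0013, 0.7093, -0.7049], [-1.0, -0.0043, -0.0025]] F [ 0.8  0.5 -0.6] T [ 0.04 -0.32 -0.02] w 59.6
yaw 45.2 tilt [0.0015 0.0005] rot to level [-0.     -0.0007  0.0014] shift mm [-0.    0.59  0.14] centre-z rel mouth -1.32 j7 0.78
14.25 [642.5 -15.4 123.1] [[-0.0046, 0.7051, 0.7091], [-0.0013, 0.7091, -0.7051], [-1.0, -0.0042, -0.0023]] F [ 0.2 -0.2  6.7] T [0.09 0.04 0.01] w 60.0
yaw 45.2 tilt [0.0013 0.0005] rot to level [-0.     -0.0005  0.0013] shift mm [-0.    0.63  0.04] centre-z rel mouth -2.49 j7 0.78
```

```bash
sed -i 's/xy=(643,-15)/xy=(642.5,-15.4)/' h.py
python3 -m pendant '[[0.02,0,0,0.0004,0,0,0.055],[0.04,0,0,0.0006,0,0,0.055],[0.06,0,0,0.0007,0,0,0.055],[0.08,0,0,0.0008,0,0,0.055],[0.1,0,0,0.0009,0,0,0.055]]' >/dev/null;  python3 -c "from h import *;corr()"
python3 -m pendant '[[0.02,0,0,0.0004,0,0,0.055],[0.04,0,0,0.0006,0,0,0.055],[0.06,0,0,0.0007,0,0,0.055],[0.08,0,0,0.0008,0,0,0.055],[0.1,0,0,0.0009,0,0,0.055]]' >/dev/null;  python3 -c "from h import *;corr()"
```

```text
14.75 [642.8 -15.4 123. ] [[-0.004, 0.7731, 0.6342], [-0.0014, 0.6342, -0.7731], [-1.0, -0.004, -0.0015]] F [-0.4 -0.5  7.8] T [0.12 0.09 0.09] w 59.9
yaw 39.4 tilt [0.0006 0.0009] rot to level [-0.      0.0003  0.0011] shift mm [ 0.   -0.2  -0.19] centre-z rel mouth -2.55 j7 0.69
15.25 [642.9 -15.5 122.9] [[-0.0035, 0.8334, 0.5527], [-0.0014, 0.5527, -0.8334], [-1.0, -0.0037, -0.0008]] F [-0.5  1.   7.9] T [0.11 0.19 0.09] w 59.7
yaw 33.6 tilt [0.0001 0.0013] rot to level [-0.      0.001   0.0008] shift mm [ 0.   -0.3  -0.32] centre-z rel mouth -2.7 j7 0.61
```

```bash
python3 -m pendant '[[0.02,0,0,0.0004,0,0,0.055],[0.04,0,0,0.0006,0,0,0.055],[0.06,0,0,0.0007,0,0,0.055],[0.08,0,0,0.0008,0,0,0.055],[0.1,0,0,0.0009,0,0,0.055]]' >/dev/null;  python3 -c "from h import *;corr()"
python3 -m pendant '[[0.02,0,0,0.0004,0,0,0.055],[0.04,0,0,0.0006,0,0,0.055],[0.06,0,0,0.0007,0,0,0.055],[0.08,0,0,0.0008,0,0,0.055],[0.1,0,0,0.0009,0,0,0.055]]' >/dev/null;  python3 -c "from h import *;corr()"
python3 -m pendant '[[0.02,0,0,0.0004,0,0,0.055],[0.04,0,0,0.0006,0,0,0.055],[0.06,0,0,0.0007,0,0,0.055],[0.08,0,0,0.0008,0,0,0.055],[0.1,0,0,0.0009,0,0,0.055]]' >/dev/null;  python3 -c "from h import *;corr()"
```

```text
15.75 [642.9 -15.5 122.5] [[-0.0036, 0.8851, 0.4654], [-0.0014, 0.4654, -0.8851], [-1.0, -0.0038, -0.0004]] F [-0.2 -0.   6.2] T [0.07 0.14 0.1 ] w 59.7
yaw 27.7 tilt [0.0002 0.0017] rot to level [-0.      0.0014  0.0009] shift mm [ 0.   -0.26 -0.26] centre-z rel mouth -3.1 j7 0.52
16.25 [642.9 -15.6 122.1] [[-0.0034, 0.9277, 0.3733], [-0.0015, 0.3733, -0.9277], [-1.0, -0.0038, 0.0001]] F [-0.   0.3  6.6] T [0.01 0.13 0.1 ] w 59.8
yaw 21.9 tilt [0.0001 0.0021] rot to level [-0.      0.0019  0.0009] shift mm [ 0.   -0.29 -0.35] centre-z rel mouth -3.5 j7 0.43
16.75 [642.9 -15.8 121.7] [[-0.0033, 0.9608, 0.2773], [-0.0018, 0.2773, -0.9608], [-1.0, -0.0037, 0.0008]] F [-0.8 -0.4  5.7] T [-0.09  0.15  0.13] w 59.7
yaw 16.1 tilt [0.     0.0027] rot to level [-0.      0.0026  0.0008] shift mm [ 0.   -0.3  -0.55] centre-z rel mouth -3.9 j7 0.34
```

```bash
python3 -m pendant '[[0.02,0.001,0,0.0004,0,-0.0002,0.055],[0.04,0.002,0,0.0006,0,-0.0003,0.055],[0.06,0.0025,0,0.0007,0,-0.0004,0.055],[0.08,0.0025,0,0.0008,0,-0.0004,0.055],[0.1,0.0025,0,0.0009,0,-0.0004,0.055]]' >/dev/null;  python3 -c "from h import *;corr()"
python3 -m pendant '[[0.02,0,0,0.0004,0,0,0.055],[0.04,0,0,0.0006,0,0,0.055],[0.06,0,0,0.0007,0,0,0.055],[0.08,0,0,0.0008,0,0,0.055],[0.1,0,0,0.0009,0,0,0.055]]' >/dev/null;  python3 -c "from h import *;corr()"
python3 -m pendant '[[0.02,0,0,0.0004,0,0,0.055],[0.04,0,0,0.0006,0,0,0.055],[0.06,0,0,0.0007,0,0,0.055],[0.08,0,0,0.0008,0,0,0.055],[0.1,0,0,0.0009,0,0,0.055]]' >/dev/null;  python3 -c "from h import *;corr()"
```

```text
17.25 [642.9 -16.1 121.3] [[-0.0037, 0.984, 0.1781], [0.0001, 0.1781, -0.984], [-1.0, -0.0036, -0.0007]] F [0.2 0.1 6.9] T [-0.19  0.17  0.07] w 59.8
yaw 10.3 tilt [0.0005 0.0012] rot to level [-0.      0.0011  0.0007] shift mm [ 0.   -0.24 -0.79] centre-z rel mouth -4.3 j7 0.25
17.75 [642.8 -16.3 120.9] [[-0.0038, 0.997, 0.0774], [-0.0001, 0.0774, -0.997], [-1.0, -0.0038, -0.0002]] F [-0.9  1.1  6.7] T [0.   0.22 0.09] w 59.6
yaw 4.4 tilt [0.0007 0.0016] rot to level [-0.      0.0016  0.0009] shift mm [ 0.   -0.27 -0.95] centre-z rel mouth -4.72 j7 0.16
18.25 [642.7 -16.3 120.5] [[-0.0039, 0.9997, -0.0239], [-0.0, -0.0239, -0.9997], [-1.0, -0.0039, 0.0001]] F [-0.2  0.7  6.6] T [0.03 0.31 0.1 ] w 59.4
yaw -1.4 tilt [0.0011 0.0019] rot to level [-0.      0.0019  0.001 ] shift mm [ 0.   -0.25 -0.94] centre-z rel mouth -5.09 j7 0.08
```

```bash
python3 -m pendant '[[0.02,0,0,0.0004,0,0,0.055],[0.04,0,0,0.0006,0,0,0.055],[0.06,0,0,0.0007,0,0,0.055],[0.07,0,0,0.0008,0,0,0.055],[0.08,0,0,0.0009,0,0,0.055]]' >/dev/null;  python3 -c "from h import *;corr()"
python3 -m pendant '[[0.02,0,0,0.0004,0,0,0.055],[0.03,0,0,0.0006,0,0,0.055],[0.04,0,0,0.0007,0,0,0.055],[0.05,0,0,0.0008,0,0,0.055],[0.06,0,0,0.0008,0,0,0.055]]' >/dev/null;  python3 -c "from h import *;corr()"
```

```text
18.75 [642.8 -16.4 120.2] [[-0.0038, 0.9945, -0.1049], [-0.0001, -0.1049, -0.9945], [-1.0, -0.0037, 0.0004]] F [-0.5  0.   6.3] T [0.05 0.21 0.03] w 59.7
yaw -6.0 tilt [0.0011 0.0021] rot to level [-0.      0.0022  0.0008] shift mm [ 0.   -0.4  -1.01] centre-z rel mouth -5.42 j7 0.01
19.25 [642.9 -16.3 120.2] [[-0.0034, 0.9862, -0.1653], [0.0002, -0.1653, -0.9862], [-1.0, -0.0034, 0.0003]] F [0.5 0.8 8.8] T [0.1  0.33 0.06] w 60.0
yaw -9.5 tilt [0.0009 0.002 ] rot to level [-0.      0.0021  0.0005] shift mm [ 0.   -0.55 -0.87] centre-z rel mouth -5.43 j7 -0.05
```

```bash
python3 -m pendant '[[0.02,0,0,0.0004,0,0,0.055],[0.03,0,0,0.0006,0,0,0.055],[0.04,0,0,0.0006,0,0,0.055],[0.05,0,0,0.0006,0,0,0.055],[0.06,0,0,0.0006,0,0,0.055]]' >/dev/null;  python3 -c "from h import *;corr()"
python3 -m pendant '[[0.02,0,0,0.0004,0,0,0.055],[0.03,0,0,0.0006,0,0,0.055],[0.04,0,0,0.0006,0,0,0.055],[0.05,0,0,0.0006,0,0,0.055],[0.06,0,0,0.0006,0,0,0.055]]' >/dev/null;  python3 -c "from h import *;corr()"
```

```text
19.75 [642.9 -16.3 120.1] [[-0.0033, 0.9743, -0.2252], [0.0004, -0.2252, -0.9743], [-1.0, -0.0033, 0.0003]] F [-0.7  0.7  6.8] T [0.07 0.16 0.04] w 59.7
yaw -13.0 tilt [0.0009 0.002 ] rot to level [-0.      0.0021  0.0004] shift mm [ 0.   -0.62 -0.75] centre-z rel mouth -5.46 j7 -0.1
20.25 [643.  -16.2 120.1] [[-0.0031, 0.9588, -0.2841], [0.0006, -0.2841, -0.9588], [-1.0, -0.0032, 0.0003]] F [-0.9  0.8  6.7] T [0.12 0.24 0.14] w 59.1
yaw -16.5 tilt [0.0009 0.0019] rot to level [-0.      0.0021  0.0003] shift mm [ 0.   -0.7  -0.58] centre-z rel mouth -5.46 j7 -0.15
```

```bash
python3 -m pendant '[[0.02,0,0,0.0004,0,0,0.055],[0.03,0,0,0.0006,0,0,0.055],[0.04,0,0,0.0006,0,0,0.055],[0.05,0,0,0.0006,0,0,0.055],[0.06,0,0,0.0006,0,0,0.055]]' >/dev/null;  python3 -c "from h import *;corr()"
python3 -m pendant '[[0.02,0,0,0.0004,0,0,0.055],[0.03,0,0,0.0006,0,0,0.055],[0.04,0,0,0.0006,0,0,0.055],[0.05,0,0,0.0006,0,0,0.055],[0.06,0,0,0.0006,0,0,0.055]]' >/dev/null;  python3 -c "from h import *;corr()"
python3 -m pendant '[[0.02,0,0,0.0004,0,0,0.055],[0.03,0,0,0.0006,0,0,0.055],[0.04,0,0,0.0006,0,0,0.055],[0.05,0,0,0.0006,0,0,0.055],[0.06,0,0,0.0006,0,0,0.055]]' >/dev/null;  python3 -c "from h import *;corr()"
```

```text
20.75 [642.9 -15.8 120.1] [[-0.0033, 0.94, -0.3412], [0.0009, -0.3412, -0.94], [-1.0, -0.0034, 0.0003]] F [-1.3  2.1  6.8] T [0.18 0.31 0.38] w 59.8
yaw -20.0 tilt [0.0012 0.0018] rot to level [-0.      0.0021  0.0005] shift mm [ 0.   -0.54 -0.27] centre-z rel mouth -5.47 j7 -0.21
21.25 [642.7 -16.1 120.1] [[-0.0039, 0.9185, -0.3954], [-0.0, -0.3954, -0.9185], [-1.0, -0.0035, 0.0016]] F [-1.6 -1.5  7.5] T [-0.45  0.59  1.03] w 59.9
yaw -23.3 tilt [0.0019 0.0028] rot to level [-0.      0.0034  0.0006] shift mm [ 0.   -0.41 -0.55] centre-z rel mouth -5.51 j7 -0.26
21.75 [642.6 -16.1 120. ] [[-0.0041, 0.8939, -0.4482], [-0.0007, -0.4482, -0.8939], [-1.0, -0.0033, 0.0025]] F [-2.9 -3.5  6.1] T [-0.67  0.49  0.99] w 59.7
yaw -26.6 tilt [0.0023 0.0036] rot to level [-0.      0.0043  0.0004] shift mm [-0.   -0.38 -0.59] centre-z rel mouth -5.6 j7 -0.31
```

```bash
python3 -m pendant '[[-0.005,0,0,0,0,0,0.06],[-0.01,0,0,0,0,0,0.075],[-0.01,0,0,0,0,0,0.08],[-0.01,0,0,0,0,0,0.08],[-0.01,0,0,0,0,0,0.08]]'
python3 -c "from h import *;st()"
```

```text
time_s: 22.25
position: [642.1, -16.3, 119.5]
tool_rot: [[-0.005, 0.898, -0.44], [-0.001, -0.44, -0.898], [-1.0, -0.004, 0.003]]
force: [-0.3, 0.5, -0.1]
gripper_width: 79.7
22.25 [642.1 -16.3 119.5] [[-0.0052, 0.8981, -0.4398], [-0.0008, -0.4398, -0.8981], [-1.0, -0.0043, 0.003]] F [-0.3  0.5 -0.1] T [-0.13  0.08  0.06] w 79.7
```

```bash
python3 -m pendant '[[0,0,0,-0.005,0,0,0.08],[0,0,0,-0.02,0,0,0.08],[0,0,0,-0.05,0,0,0.08],[0,0,0,-0.08,0,0,0.08],[0,0,0,-0.1,0,0,0.08]]' >/dev/null
python3 -m pendant '[[0,0,0,0,0,0.02,0.08],[0,0,0,0,0,0.05,0.08],[0,0,0,0,0,0.08,0.08],[0,0,0,0,0,0.08,0.08],[0,0,0,0,0,0.08,0.08]]' >/dev/null
python3 - <<'E'
from h import *
s=st(); c=cams.calibration("wrist"); a=cams.read_camera("wrist")[:,:,::-1].copy()
b=cv2.resize(cams.read_camera("scene")[180:290,215:375,::-1],(560,385),interpolation=cv2.INTER_CUBIC)
cv2.imwrite("pics/w4.png",a)
t=np.linspace(0,2*np.pi,80); P=np.array([proj(c,[643+30*np.cos(q),-15.3+30*np.sin(q),137]) for q in t])
cv2.polylines(a,[P.round().astype(np.int32)],True,(0,255,0),1)
cv2.imwrite("pics/f.png",cv2.resize(np.vstack([a[:300],b]),None,fx=.85,fy=.85))
E
```

```text
23.25 [607.4 -90.7 223.4] [[-0.0017, 0.8963, -0.4434], [-0.001, -0.4434, -0.8963], [-1.0, -0.0011, 0.0016]] F [ 0.6  0.8 -1.3] T [-0.04  0.13  0.04] w 79.9
```

View pics/f.png

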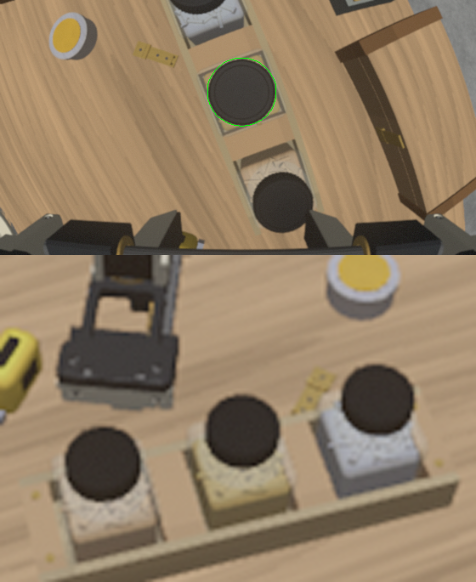

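```bash
python3 -c "
from h import *
st(); print(manip.close_job())"
```

```text
23.35 [608.4 -88.  223.2] [[-0.0016, 0.898, -0.4399], [-0.0001, -0.4399, -0.898], [-1.0, -0.0014, 0.0008]] F [ 0.4 -0.   0.4] T [-0.09  0.08 -0.01] w 79.9
the job is handed in; nothing more can be done
None
```

The lid is back on the open jar and screwed home, and I handed the job in at 23.4 s; no verdict is given. I gripped it on the bench and set it level on the mouth. About 17° of gentle backward turning brought it to the thread starts, where it dropped in. I then turned it clockwise until it stopped and let go.

**Height and turn:**
- The drop-in read 2.5 mm below the rim, nominally 3. The final height read about 5.5 mm below, nominally 6. I take the gap as a steady 0.5 mm offset in my height readings, since the rim height is reckoned from the given sizes and was not measured on its own.
- The height settled after about 50° of turning, and the stop came after about 65°. Both fit the 50 to 70° given.

**Forces:** the vertical force I read stayed under 9 N throughout. At the stop the turning moment read about 1.0 N m. The lid was home by then, and the fingers seemed to slip on it in the last move.

**Final pictures:** the lid's outline lies on the circle predicted for a seated lid, and it looks level and as high as the two closed lids. The gripper is clear. The tin, hasp and tape measure look undisturbed. I did not check the glue bottle, mallet, plane and screwdriver in the last picture, but the arm felt no contact away from the lid.

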